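# Fetch the salt shaker out of the deep canister at the firehouse tasting table

## Task

The round salt shaker has been dropped into one of the deep steel canisters on the tasting table. Lift it straight out of the canister and set it down gently, upright, on the middle of the small round wooden board. Leave its canister standing where it is, and leave the square pepper shaker in the other canister alone.

Things in the scene. Friction and masses are not known exactly. Their poses are not given: they have to be found in the camera images.
- shaker: The round salt shaker: white ceramic cylinder, 28 mm in diameter and 50 mm tall, with a steel cap of the same diameter (top 14 mm, slightly domed over the last 4 mm). About 80 g. Stands upright on the canister's inner floor, within 5 mm of the canister's centre. Origin: centre of its underside, z up along it.
- canister: The open round steel pot that holds the round shaker; stands on the table. 90 mm outer diameter, 72 mm tall, wall 2 mm (mouth 86 mm), inner floor 4 mm above its underside: the shaker's top is 18 mm below the rim. Too narrow for a wide-open gripper, its body or bulging links. Loose, 0.7 kg. Origin: centre of its underside, z up. An identical one holds the pepper shaker.
- pepper: The square pepper shaker, to be left alone: white ceramic with steel cap, 28 x 28 x 50 mm, standing in the other, identical canister. Origin: centre of its underside, z up.
- board: The small round pale wooden board, fixed on the table: disc 110 mm in diameter, 12 mm thick. Origin: centre of its underside; its top is 12 mm above the origin.
Not all that is in view belongs to the job. What is shaped like the canister but blue or yellow is not meant.

How it is judged:
By the outcome, as a careful person would: the job done as asked, in the order asked, and still so for the second after the job is handed in, with the robot touching nothing.
It also fails if it takes over 42 s, if anything falls off the work surface, if the arm or the gripper's body presses on something with over 40 N, if the wrist force passes 120 N, or if a joint passes its speed limit or range.

## Robot

A 6-joint arm with a two-finger parallel gripper is mounted at the origin on the work surface. World frame = base frame: x ahead of the robot, y to its left, z up, the work surface at z = 0. Lengths are in m, angles in rad, forces in N, time in s.
With the tool pointing down it reaches from about 0.325 to 0.9 m from the base axis. Payload 6.1 kg.
Tool frame: the origin (TCP) lies at the very end of the fingers, on their centre line; the grasp point (between the pads) lies 19 mm behind it (env.tcp_to_grasp is the distance from the TCP to the grasp point, in m); z points along the fingers, y is the line along which they close (so a half turn about z gives the same grasp; the last joint's range is limited). The gripper opens to 85 mm and grips with 20 to 120 N. Pads are 22 mm wide; open, the fingers measure 114 mm over their backs; the gripper's body (76 mm by 85 mm) begins 54 mm behind the grasp point. The pads swing forward as they close: fully open they stand 13 mm farther back than shut.
Start: joints at [-1.352, 0.22, 1.526, -0, 1.395, -0.126], TCP at [0.211, -0.588, 0.231] pointing down, gripper open.
Joint ranges: [-2.98, 2.98], [-0.91, 2.08], [0.09, 2.57], [-1.24, 4.39], [0.2, 2.65], [-2.68, 2.68]. Speed limits (rad/s): [2.57, 2.57, 3.01, 3.14, 3.14, 3.14].

## Interface

Orientations are given as a unit quaternion [x, y, z, w].
In Python, from bench import get_obs, optics, env, finder gives the robot as it stands.
- The arm moves only by the tool move_arm, never from a script. Its argument "targets" is a list that holds one entry, the list of rows, each a list of 7 numbers: the turn, a rotation vector about the tool's x, y, z in rad, then the shift along the tool's x, y, z in m, then the gripper's target within -1 to 1 (fully open at 1, half-way at 0, shut at -1). A call has exactly 5 rows; each row shifts and turns the commanded pose from where the row before left it, along the tool's axes as they then stand; what a row does not reach is not made up. A row lasts 1/8 s, in which the tool goes at most 62.5 mm and 10.7 degrees, less where a joint would pass 70% of its speed; a pose out of reach is approached as far as the arm can. A call is refused whole if a number of a shift passes 0.0625 or a number of a turn 0.188, either way. A call with a gripper value outside its range is refused whole. The fingers move at their own pace and stop on an object; "grip_force" is the grip in N (left out, the last holds). Time passes only in rows, so rows that do not move let the fingers close, or fill a call up. It gives the time, the measured TCP pose, the force, the opening and the grip force at its end, in the units of the state.
- get_obs(): the state, without advancing time (a new reading comes with each control period).
- optics.read_camera(name): name is "scene" or "top" or "wrist"; returns a dict with "pixels" (400x640x3 uint8, blue, green, red), "K" (3x3 intrinsics, pixels), "cam_to_world" (4x4, takes a point from camera to world coordinates); the wrist camera has in their place "mount" (4x4, takes a point from camera to tool coordinates, whose origin is the TCP and whose axes are the flange's). Camera axes: x right, y up, looking along -z (the intrinsics and any distortion apply to the point x, -y, -z); pixel columns grow to the right and rows downward; lengths in m; the calibration is good to about 2 mm. A picture is of the moment at which its call begins: read the wrist's pose just before it. There is no depth.
- env.hand_in(): hands the job in; it is judged then, once.
Trained networks look in a picture, given as the dict that the camera call returned (one of the last four; its "shot" number tells which), for a name from the list of things; names that differ only in an ending like _2 or _b are one class to them, and where a whole thing is asked for, a point or a joint stands for the part that bears it (a point fixed in the world has none). Each returns a list of dicts, best first, with "score" (0 to 1); they miss things now and then, are a little off and sometimes report something else, mostly with a low value. They report only what shows in the picture. A call takes as long as a camera call. They do not tell look-alikes from the thing itself.
- finder.silhouettes(label, picture): "pixels" (400x640 bool, what is visible of it) and "at" ([row, column] in pixels, amid what is visible of it).
The state is a dict: "time_s": time; "joint_positions": joint angles; "joint_velocities": joint speeds; "joint_efforts": joint torques, N m; "tool_pos": TCP position; "tool_rot": TCP orientation; "contact_force": force on the tool from outside, world axes, zero at the start; "ft_torque": the same for the moment, N m; "finger_gap": opening from 0.0 (shut) to 1.0 (fully open); "finger_force": force on a finger pad.
Only numpy, scipy, OpenCV 4.12 (cv2) and the standard library are available. Lean on these libraries where they do the work, as an engineer would, in place of code of your own. Each camera call takes 0.05 s, during which the arm holds its last target. There are 200 camera calls.

## Working session

There is one attempt and no reset: what is moved stays moved. The work goes in short steps, Python scripts to look and compute and a tool call to move; the robot and the scene stay as the last step left them, time stands still between calls to the robot, and variables do not carry over. Pictures are saved under pics/ and viewed, at most 11 in all, crops included, and the job is handed in when it is done.

Besides the shell and the picture viewer there is one more tool, called after "Request:" by a JSON object that holds its "op" and its "data", one argument or row to a line. move_arm: Moves the arm, as the interface text tells. Its arguments: {"type":"object","properties":{"targets":{"type":"array","items":{"type":"array","items":{"type":"array","items":{"type":"number"}}}},"grip_force":{"type":"number"}},"required":["targets"]}

```bash
ls; mkdir -p pics
cat > h.py <<'E'
import numpy as np, cv2
from bench import get_obs, optics, env, finder
from scipy.spatial.transform import Rotation as R
def ray(p,uv,T=None):
    T=p["cam_to_world"] if T is None else T
    K=np.array(p["K"]);T=np.array(T)
    d=np.array([(uv[0]-K[0,2])/K[0,0],-(uv[1]-K[1,2])/K[1,1],-1.0])
    return T[:3,3],T[:3,:3]@d
def at_z(p,uv,z,T=None):
    o,d=ray(p,uv,T); return o+d*(z-o[2])/d[2]
def proj(p,X,T=None):
    T=np.array(p["cam_to_world"] if T is None else T);K=np.array(p["K"])
    c=np.linalg.inv(T)@np.append(X,1)
    return np.array([K[0,2]+K[0,0]*c[0]/-c[2],K[1,2]-K[1,1]*c[1]/-c[2]])
def wristT(p,o):
    T=np.eye(4);T[:3,:3]=R.from_quat(o["tool_rot"]).as_matrix();T[:3,3]=o["tool_pos"]
    return T@np.array(p["mount"])
E
python3 - <<'E'
from h import *
o=get_obs();print(o["time_s"],o["tool_pos"],o["tool_rot"],o["finger_gap"],o["contact_force"])
for n in("top","scene"):
    p=optics.read_camera(n);cv2.imwrite(f"pics/{n}0.png",p["pixels"])
    print(n,[k for k in p],np.round(p["cam_to_world"],3).tolist(),np.round(p["K"],1).tolist())
    for l in("shaker","canister","pepper","board"):
        for s in finder.silhouettes(l,p):
            m=s["pixels"];ys,xs=np.nonzero(m);print(n,l,round(s["score"],2),s["at"],m.sum(),xs.min(),xs.max(),ys.min(),ys.max())
E
```

```text
pics
0.0 [ 0.21109538 -0.58762648  0.23021918] [ 9.85177511e-01  1.71535218e-01 -5.77856738e-05 -9.68558053e-04] 0.998980193702332 [ 0.49164079 -0.52475794 -0.06930991]
top ['pixels', 'K', 'cam_to_world', 'shot'] [[-0.027, 0.977, -0.212, 0.283], [-1.0, -0.025, 0.01, 0.035], [0.005, 0.212, 0.977, 1.048], [0.0, 0.0, 0.0, 1.0]] [[476.9, 0.0, 324.8], [0.0, 476.9, 198.7], [0.0, 0.0, 1.0]]
top canister 0.97 [198.5, 179.2] 1773 156 206 178 223
top canister 0.76 [293.3, 252.9] 1651 229 275 270 314
top canister 0.66 [207.7, 240.6] 1504 221 266 190 236
top pepper 0.57 [206.1, 452.4] 265 445 464 198 216
top board 0.67 [154.4, 325.0] 1808 301 349 132 178
scene ['pixels', 'K', 'cam_to_world', 'shot'] [[-0.311, -0.766, 0.563, 0.864], [0.95, -0.243, 0.193, 0.183], [-0.011, 0.595, 0.803, 0.58], [0.0, 0.0, 0.0, 1.0]] [[377.0, 0.0, 318.1], [0.0, 377.0, 198.7], [0.0, 0.0, 1.0]]
scene shaker 0.55 [217.0, 399.5] 328 390 409 204 224
scene canister 0.85 [251.0, 480.1] 3693 445 515 217 285
scene canister 0.61 [216.3, 408.3] 2690 372 430 183 248
scene canister 0.59 [152.8, 405.0] 2416 381 432 118 175
scene canister 0.51 [153.7, 166.9] 178 157 176 148 161
scene pepper 0.77 [151.8, 169.5] 165 158 175 148 160
scene pepper 0.28 [267.7, 276.6] 3249 244 309 234 295
scene board 0.93 [267.0, 276.4] 3207 245 309 234 295
```

View pics/top0.png

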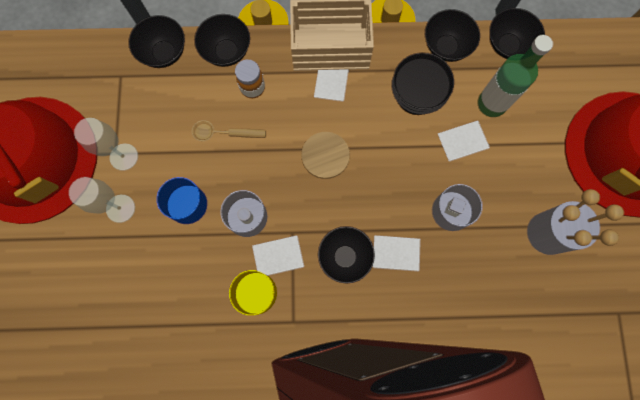

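View pics/scene0.png

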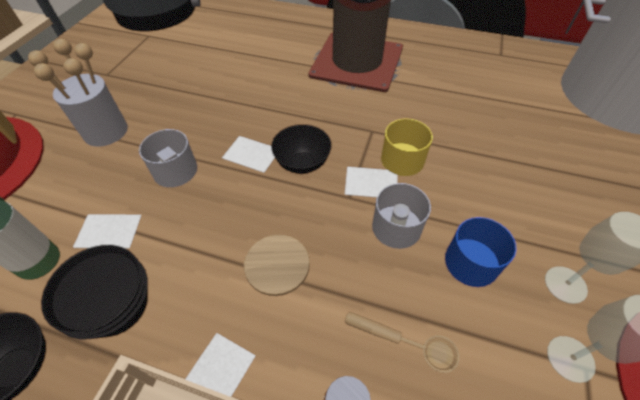

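The top view shows candidates for the thing I want: a steel canister with a round shaker at (243,213), a steel canister with the square pepper at (457,207), a blue pot at (182,200) and a yellow pot at (252,292). There is also a steel holder with sticks at (570,225), and a shaker-like jar at (250,78) on the table. I choose (243,213), which is (400,216) in the scene view. The board is at (325,154) in the top view and (277,265) in the scene view. I'll check the choice with a crop.

Run:
```python
from h import *
from scipy.optimize import minimize
t=cv2.imread("pics/top0.png");s=cv2.imread("pics/scene0.png")
c=np.hstack([cv2.resize(t[170:260,200:290],(390,390),interpolation=cv2.INTER_CUBIC),cv2.resize(s[175:255,360:440],(390,390),interpolation=cv2.INTER_CUBIC)])
cv2.imwrite("pics/crop.png",c)
def hull(p,xy,r,zs):
    a=np.linspace(0,2*np.pi,48);P=np.array([proj(p,[xy[0]+r*np.cos(b),xy[1]+r*np.sin(b),z]) for z in zs for b in a])
    m=np.zeros((1600,2560),np.uint8);cv2.fillConvexPoly(m,cv2.convexHull((P*4).astype(np.int32)),1)
    return cv2.resize(m,(640,400),interpolation=cv2.INTER_AREA)>0
def fit(p,m,xy,r,zs):
    f=lambda q:1-(lambda h:(h&m).sum()/(h|m).sum())(hull(p,q,r,zs))
    return minimize(f,xy,method="Nelder-Mead",options=dict(initial_simplex=[xy,xy+[.01,0],xy+[0,.01]],xatol=2e-4))
for n,uvc in(("top",(243,213)),("scene",(400,216))):
    p=optics.read_camera(n)
    print(n,"base px",proj(p,[0,0,0]))
    for l,r,zs in(("canister",.045,[0,.072]),("board",.055,[0,.012]),("shaker",.014,[.05]),("pepper",.014,[.05])):
        for q in finder.silhouettes(l,p):
            m=np.array(q["pixels"]);xy=at_z(p,q["at"][::-1],np.mean(zs))[:2]
            if q["score"]<.45: continue
            w=fit(p,m,xy,r,zs);print(n,l,round(q["score"],2),q["at"],xy.round(3),w.x.round(4),"iou",round(1-w.fun,2))
```

```text
top base px [343.73172405 444.98029752]
top canister 0.93 [198.9, 179.7] [0.511 0.34 ] [0.5055 0.3329] iou 0.98
top canister 0.8 [294.2, 250.6] [0.304 0.185] [0.3062 0.1786] iou 0.99
top canister 0.76 [206.5, 241.5] [0.49  0.206] [0.4728 0.1978] iou 0.87
top board 0.95 [154.9, 324.6] [0.612 0.022] [0.6109 0.0216] iou 0.98
top shaker 0.65 [213.4, 245.4] [0.472 0.195] [0.4655 0.1935] iou 0.77
top pepper 0.78 [207.9, 454.3] [ 0.473 -0.251] [ 0.4731 -0.2539] iou 0.55
scene base px [356.56622279  61.06290924]
scene canister 0.8 [251.7, 478.2] [0.506 0.332] [0.5063 0.333 ] iou 0.98
scene canister 0.75 [209.5, 394.1] [0.465 0.187] [0.4744 0.1992] iou 0.86
scene canister 0.67 [149.8, 402.1] [0.318 0.173] [0.3072 0.1793] iou 0.95
scene board 0.86 [265.9, 274.7] [0.617 0.019] [0.6113 0.0219] iou 0.96
scene shaker 0.86 [213.3, 399.1] [0.48  0.196] [0.4845 0.1988] iou 0.56
scene pepper 0.78 [151.5, 166.7] [ 0.473 -0.26 ] [ 0.4825 -0.2548] iou 0.62
scene pepper 0.59 [215.8, 393.4] [0.488 0.188] [0.5225 0.1757] iou 0.07
```

View pics/crop.png

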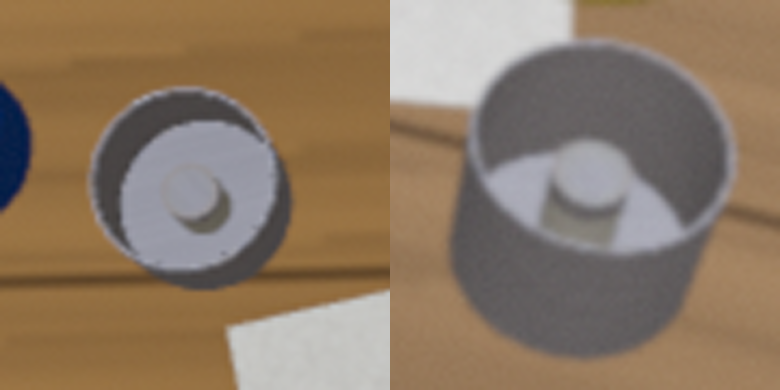

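The crop confirms it. In the left (top view) half there is a round cap at about (192,192) inside the steel canister. In the right half a round shaker stands at (590,180). The canister is at about (0.4735, 0.1985) and the board at (0.611, 0.0217). I'll move above the canister and half-close the gripper on the way.

Request:
{"op": "move_arm", "data": {
  "targets": [
    [[0,0,0,0.034,-0.0435,0,-0.1],[0,0,0,0.034,-0.0435,0,-0.1],[0,0,0,0.034,-0.0435,0,-0.1],[0,0,0,0.034,-0.0435,0,-0.1],[0,0,0,0.034,-0.0435,0,-0.1]]
  ],
  "grip_force": 30
}}

```text
time_s: 1.62
tool_pos: [0.2981, -0.3244, 0.2315]
tool_rot: [0.985, 0.171, 0.0, 0.0]
contact_force: [1.7, 0.6, 0.2]
finger_gap: 0.449
finger_force: 0.0
```

Request:
{"op": "move_arm", "data": {
  "targets": [
    [[0,0,0,0.034,-0.0435,0,-0.1],[0,0,0,0.034,-0.0435,0,-0.1],[0,0,0,0.034,-0.0435,0,-0.1],[0,0,0,0.034,-0.0435,0,-0.1],[0,0,0,0.034,-0.0435,0,-0.1]]
  ]
}}

```text
time_s: 2.25
tool_pos: [0.3846, -0.0622, 0.2318]
tool_rot: [0.985, 0.171, 0.001, 0.0]
contact_force: [0.4, 0.6, 0.5]
finger_gap: 0.45
finger_force: 0.0
```

Request:
{"op": "move_arm", "data": {
  "targets": [
    [[0,0,0,0.034,-0.0435,0,-0.1],[0,0,0,0.034,-0.0435,0,-0.1],[0,0,0,0.034,-0.0435,0,-0.1],[0,0,0,0.034,-0.0435,0,-0.1],[0,0,0,0,0,0,-0.1]]
  ]
}}

```text
time_s: 2.88
tool_pos: [0.4536, 0.1491, 0.2312]
tool_rot: [0.985, 0.174, 0.0, -0.0]
contact_force: [-0.3, -0.7, -0.2]
finger_gap: 0.446
finger_force: 0.0
```

Run:
```python
from h import *
o=get_obs();p=optics.read_camera("wrist");T=wristT(p,o);cv2.imwrite("pics/w1.png",p["pixels"])
print(o["time_s"],np.round(o["tool_pos"],4),np.round(o["tool_rot"],4),o["finger_gap"]);print(np.round(p["mount"],3).tolist(),[k for k in p])
for l in("shaker","canister","pepper"):
    for s in finder.silhouettes(l,p):
        m=np.array(s["pixels"]).astype(np.uint8);ys,xs=np.nonzero(m)
        print(l,round(s["score"],2),s["at"],m.sum(),xs.min(),xs.max(),ys.min(),ys.max(),at_z(p,s["at"][::-1],.054,T).round(4))
print("proj can rim",proj(p,[.4735,.1985,.072],T),"cap",proj(p,[.4735,.1985,.054],T))
```

```text
2.875 [0.4536 0.1491 0.2312] [ 9.847e-01  1.740e-01  0.000e+00 -4.000e-04] 0.4463432296096647
[[0.0, 0.957, 0.291, 0.073], [1.0, -0.001, 0.001, -0.001], [0.001, 0.291, -0.957, -0.143], [0.0, 0.0, 0.0, 1.0]] ['pixels', 'K', 'mount', 'shot']
shaker 0.62 [150.4, 284.3] 567 272 299 136 162 [0.4708 0.1988 0.054 ]
canister 0.94 [257.7, 252.0] 2128 220 297 228 307 [0.3266 0.1954 0.054 ]
canister 0.89 [77.2, 172.5] 8438 119 230 24 121 [0.5034 0.3339 0.054 ]
canister 0.61 [144.5, 270.1] 4968 241 324 108 191 [0.4716 0.216  0.054 ]
pepper 0.81 [264.4, 618.0] 511 603 633 253 280 [ 0.4797 -0.2503  0.054 ]
proj can rim [283.32903051 150.22487027] cap [285.28214523 148.25270828]
```

View pics/w1.png

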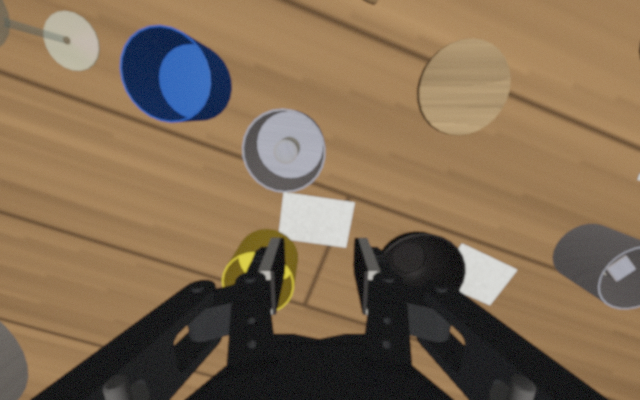

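The wrist view shows the canister rim centred near (284,150), where the estimate projects to (283,150). The cap is near (286,150), the blue pot at (175,75) and the pepper canister at (620,265). I'll go above the canister, lower, and look again.

Request:
{"op": "move_arm", "data": {
  "targets": [
    [[0,0,0,0.018,-0.0195,0.02,-0.1],[0,0,0,0.0175,-0.0195,0.02,-0.1],[0,0,0,0,0,0.03,-0.1],[0,0,0,0,0,0.01,-0.1],[0,0,0,0,0,0,-0.1]]
  ]
}}

```text
time_s: 3.7
tool_pos: [0.4733, 0.1934, 0.1511]
tool_rot: [0.985, 0.171, -0.001, 0.0]
contact_force: [-0.9, 0.7, 0.0]
finger_gap: 0.449
finger_force: 0.0
```

Run:
```python
from h import *
o=get_obs();p=optics.read_camera("wrist");T=wristT(p,o);cv2.imwrite("pics/w2.png",p["pixels"])
print(o["time_s"],np.round(o["tool_pos"],4),np.round(o["tool_rot"],4),o["finger_gap"])
for l in("shaker","canister"):
    for s in finder.silhouettes(l,p):
        m=np.array(s["pixels"]).astype(np.uint8);ys,xs=np.nonzero(m);c,r=cv2.minEnclosingCircle(np.c_[xs,ys].astype(np.float32))
        print(l,round(s["score"],2),s["at"],m.sum(),xs.min(),xs.max(),ys.min(),ys.max(),c,r,at_z(p,c,.054 if l=="shaker" else .072,T).round(4))
M=np.array(p["mount"])
for uv in[(205,285),(190,290),(278,240),(240,330)]:   # image w1 pixels, plane tool x=0
    q,d=ray(p,uv,M);print(uv,(q-d*q[0]/d[0]).round(4))
im=p["pixels"].copy()
for z,r,c in((.072,.043,(0,0,255)),(.05,.014,(0,255,0))):
    P=[proj(p,[.4735+r*np.cos(a),.1985+r*np.sin(a),z],T) for a in np.linspace(0,6.28,60)]
    cv2.polylines(im,[np.array(P).astype(np.int32)],True,c,1)
cv2.imwrite("pics/w2o.png",im)
```

```text
3.7 [0.4733 0.1934 0.1511] [ 9.853e-01  1.707e-01 -6.000e-04  1.000e-04] 0.4485368541391162
shaker 0.58 [196.3, 315.7] 988 299 328 174 213 (314.0, 193.5) 19.9061279296875 [0.4759 0.2003 0.054 ]
canister 0.89 [207.5, 322.7] 8166 261 367 142 252 (314.4609680175781, 197.1207275390625) 55.55440902709961 [0.4781 0.2003 0.072 ]
canister 0.88 [314.2, 299.8] 2217 272 322 280 337 (300.5976867675781, 309.7348327636719) 34.05364227294922 [0.3687 0.1756 0.072 ]
canister 0.83 [107.0, 169.2] 13645 100 244 44 168 (173.5, 100.5) 74.19241333007812 [0.5138 0.3252 0.072 ]
(205, 285) [ 0.     -0.0519 -0.0353]
(190, 290) [ 0.     -0.0569 -0.039 ]
(278, 240) [ 0.     -0.0259  0.0112]
(240, 330) [ 0.     -0.0289 -0.0624]
```

View pics/w2o.png

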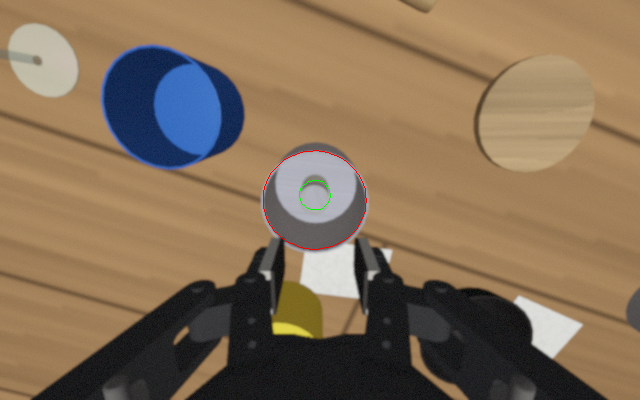

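The red rim overlay fits to about 1 px, and the cap at about (313,194) is close to the green circle. The links bulge to about ±45 mm at roughly 50 mm behind the TCP, wider than the 43 mm mouth radius. So I'll grip high, with the TCP at about 30 mm, and pre-close to about 35 mm. First I'll refine the cap position.

Run:
```python
from h import *
p=optics.read_camera("wrist");o=get_obs();T=wristT(p,o)
x0,y0=270,150;k=8
c=cv2.resize(p["pixels"][y0:y0+75,x0:x0+95],None,fx=k,fy=k,interpolation=cv2.INTER_CUBIC)
for z,r,col in((.050,.014,(0,255,0)),(.004,.014,(255,0,0)),(.072,.043,(0,0,255))):
    P=(np.array([proj(p,[.474+r*np.cos(a),.1995+r*np.sin(a),z],T) for a in np.linspace(0,6.28,60)])-[x0,y0]+.5)*k
    cv2.polylines(c,[P.astype(np.int32)],True,col,1)
cv2.imwrite("pics/w2c.png",c);print(o["tool_pos"])
```

```text
[0.47457888 0.19436603 0.15280733]
```

View pics/w2c.png

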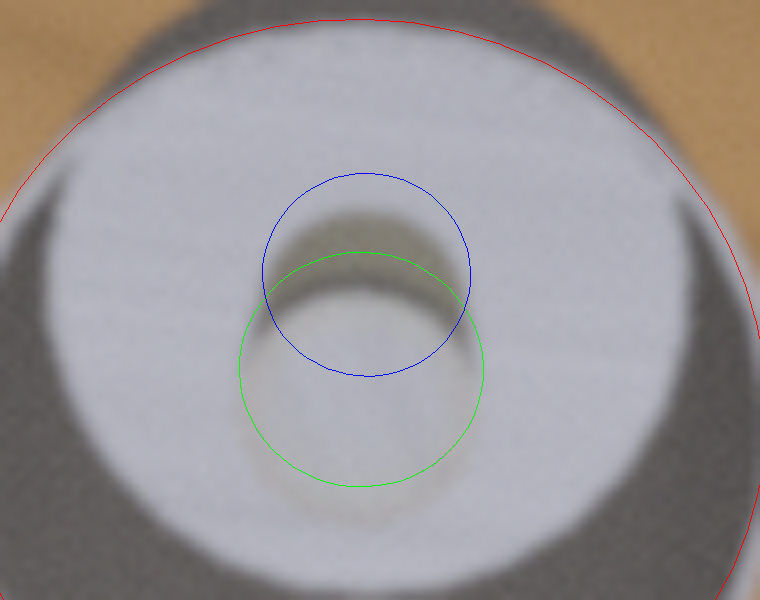

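The crop shows the cap circle centred at about (361,402), against the green circle at (361,369), so the shaker is about 4 mm towards tool −x. I'll correct, pre-close, come down to about 0.10 m and check again.

Request:
{"op": "move_arm", "data": {
  "targets": [
    [[0,0,0,-0.0022,-0.005,0.02,-0.17],[0,0,0,0,0,0.02,-0.17],[0,0,0,0,0,0.01,-0.17],[0,0,0,0,0,0,-0.17],[0,0,0,0,0,0,-0.17]]
  ]
}}

```text
time_s: 4.53
tool_pos: [0.4706, 0.1986, 0.1023]
tool_rot: [0.985, 0.172, 0.001, -0.0]
contact_force: [0.4, -0.0, 0.8]
finger_gap: 0.414
finger_force: 0.0
```

Run:
```python
from h import *
o=[get_obs()];p=optics.read_camera("wrist");o.append(get_obs());optics.read_camera("wrist");o.append(get_obs());optics.read_camera("wrist");o.append(get_obs())
for q in o: print(np.round(q["tool_pos"],4),np.round(q["tool_rot"],4),round(q["finger_gap"],3))
m=dict(o[0]);m["tool_pos"]=np.mean([q["tool_pos"] for q in o],0);m["tool_rot"]=[.98518,.17154,0,0]
T=wristT(p,m);t=m["tool_pos"];print(t)
np.save("T.npy",T);cv2.imwrite("pics/w3.png",p["pixels"])
x0,y0,x1,y1=240,150,400,290;k=5
c=cv2.resize(p["pixels"][y0:y1,x0:x1],None,fx=k,fy=k,interpolation=cv2.INTER_CUBIC)[:600]
for z,r,col,xy in((.050,.014,(0,255,0),t[:2]),(.004,.014,(255,0,0),t[:2]),(.072,.043,(0,0,255),(.4735,.1985))):
    P=(np.array([proj(p,[xy[0]+r*np.cos(a),xy[1]+r*np.sin(a),z],T) for a in np.linspace(0,6.28,60)])-[x0,y0]+.5)*k
    cv2.polylines(c,[P.astype(np.int32)],True,col,1)
cv2.imwrite("pics/w3c.png",c)
```

```text
[0.4706 0.1986 0.1023] [ 9.852e-01  1.715e-01  8.000e-04 -1.000e-04] 0.414
[0.4707 0.1987 0.1024] [ 9.852e-01  1.715e-01  9.000e-04 -1.000e-04] 0.416
[0.4706 0.1987 0.1023] [ 9.852e-01  1.715e-01  8.000e-04 -1.000e-04] 0.411
[0.4705 0.1986 0.1022] [ 9.852e-01  1.715e-01  8.000e-04 -1.000e-04] 0.42
[0.47059498 0.19864872 0.1022833 ]
```

View pics/w3c.png

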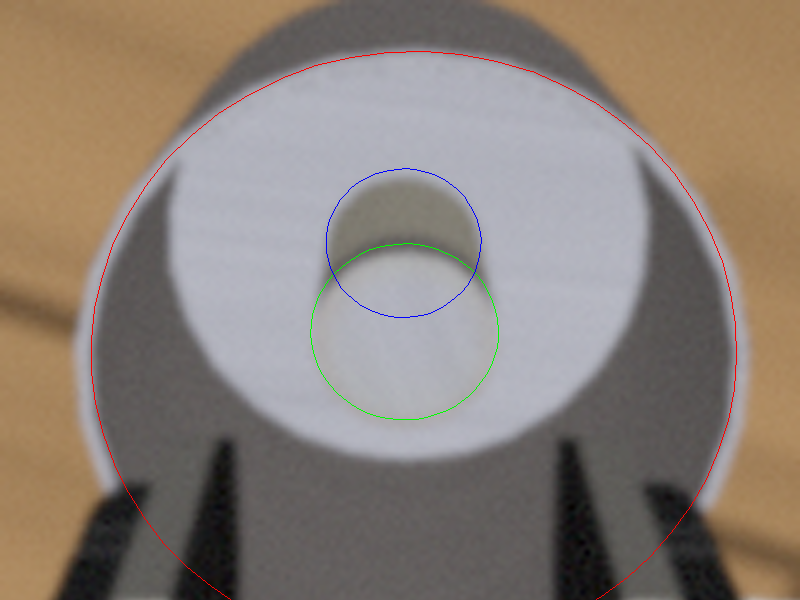

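The tool is centred on the shaker: the green circle lies on the cap at about (405,335), off by about 1 mm, and the fingers clear the rim on both sides. I'll descend in small steps and watch the force.

Request:
{"op": "move_arm", "data": {
  "targets": [
    [[0,0,0,-0.0008,0,0.012,-0.17],[0,0,0,0,0,0.012,-0.17],[0,0,0,0,0,0.012,-0.17],[0,0,0,0,0,0.012,-0.17],[0,0,0,0,0,0.006,-0.17]]
  ]
}}

```text
time_s: 5.3
tool_pos: [0.4684, 0.1981, 0.046]
tool_rot: [0.985, 0.172, -0.001, 0.0]
contact_force: [0.5, 0.1, 0.5]
finger_gap: 0.413
finger_force: 0.0
```

Request:
{"op": "move_arm", "data": {
  "targets": [
    [[0,0,0,0,0,0.004,-0.17],[0,0,0,0,0,0.003,-0.17],[0,0,0,0,0,0.003,-0.17],[0,0,0,0,0,0.002,-0.17],[0,0,0,0,0,0,-0.17]]
  ]
}}

```text
time_s: 5.92
tool_pos: [0.469, 0.1982, 0.0353]
tool_rot: [0.985, 0.172, -0.0, 0.0]
contact_force: [0.0, 0.1, 0.8]
finger_gap: 0.417
finger_force: 0.0
```

Run:
```python
from h import *
p=optics.read_camera("wrist");s=optics.read_camera("scene")
o=get_obs();print(o["tool_pos"],o["contact_force"],o["finger_gap"])
a=cv2.resize(p["pixels"][120:400,140:500],(480,373));b=cv2.resize(s["pixels"][150:260,350:450],(320,352))
c=np.zeros((380,800,3),np.uint8);c[:373,:480]=a;c[:352,480:]=b;cv2.imwrite("pics/w4.png",c)
```

```text
[0.46920405 0.19826446 0.03543182] [-0.07911839 -0.51610252  0.30166019] 0.4153641958541338
```

View pics/w4.png

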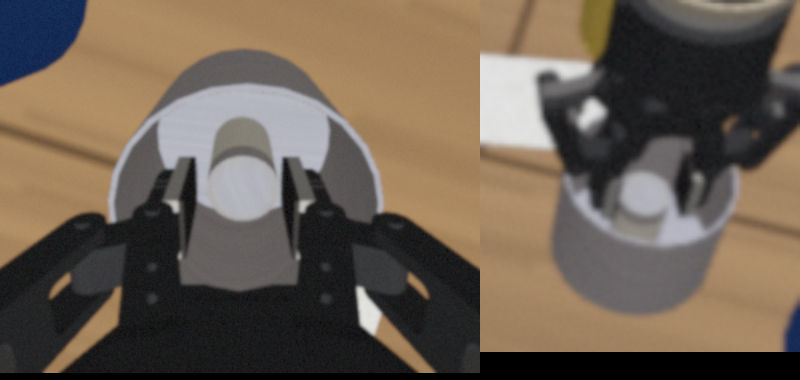

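The pads straddle the cap at (240,185) with nothing touching, and the link elbows are still just above the rim. I'll go a few mm deeper, then close.

Request:
{"op": "move_arm", "data": {
  "targets": [
    [[0,0,0,0,0,0.002,-0.17],[0,0,0,0,0,0.001,-0.17],[0,0,0,0,0,0.001,-0.17],[0,0,0,0,0,0,-0.17],[0,0,0,0,0,0,-0.17]]
  ]
}}

```text
time_s: 6.65
tool_pos: [0.4691, 0.1982, 0.0313]
tool_rot: [0.985, 0.172, 0.0, -0.0]
contact_force: [-0.6, 0.5, -0.4]
finger_gap: 0.412
finger_force: 0.0
```

Request:
{"op": "move_arm", "data": {
  "targets": [
    [[0,0,0,0,0,0,-0.3],[0,0,0,0,0,0,-0.5],[0,0,0,0,0,0,-0.7],[0,0,0,0,0,0,-0.7],[0,0,0,0,0,0,-0.7]]
  ],
  "grip_force": 30
}}

```text
time_s: 7.28
tool_pos: [0.4693, 0.1982, 0.0315]
tool_rot: [0.985, 0.172, 0.0, 0.0]
contact_force: [-0.3, -1.4, 2.8]
finger_gap: 0.315
finger_force: 29.6
```

It's gripped: the opening is about 27 mm and the force 30 N. I'll lift straight up.

Request:
{"op": "move_arm", "data": {
  "targets": [
    [[0,0,0,0,0,-0.004,-0.7],[0,0,0,0,0,-0.008,-0.7],[0,0,0,0,0,-0.015,-0.7],[0,0,0,0,0,-0.02,-0.7],[0,0,0,0,0,-0.02,-0.7]]
  ]
}}

```text
time_s: 7.9
tool_pos: [0.4693, 0.1983, 0.0999]
tool_rot: [0.985, 0.172, 0.0, -0.0]
contact_force: [0.4, 0.1, -1.7]
finger_gap: 0.313
finger_force: 29.6
```

Request:
{"op": "move_arm", "data": {
  "targets": [
    [[0,0,0,0,0,-0.02,-0.7],[0,0,0,0,0,-0.02,-0.7],[0,0,0,0,0,-0.01,-0.7],[0,0,0,0,0,0,-0.7],[0,0,0,0,0,0,-0.7]]
  ]
}}

```text
time_s: 8.52
tool_pos: [0.4685, 0.1981, 0.1476]
tool_rot: [0.985, 0.172, -0.001, 0.0]
contact_force: [0.7, -0.5, -1.0]
finger_gap: 0.312
finger_force: 29.6
```

Run:
```python
from h import *
p=optics.read_camera("wrist");o=get_obs();s=optics.read_camera("scene")
print(o["tool_pos"],o["contact_force"],o["finger_gap"])
a=cv2.resize(p["pixels"][60:400,140:580],(480,371));b=cv2.resize(s["pixels"][90:260,300:450],(320,363))
c=np.zeros((380,800,3),np.uint8);c[:371,:480]=a;c[:363,480:]=b;cv2.imwrite("pics/w5.png",c)
T=wristT(p,o)
for q in finder.silhouettes("board",p):
    m=np.array(q["pixels"]);print("board",q["score"],q["at"],at_z(p,q["at"][::-1],.012,T))
    cs=max(cv2.findContours(m.astype(np.uint8),0,1)[0],key=len);P=np.array([at_z(p,u[0],.012,T)[:2] for u in cs]).astype(np.float32)
    print(cv2.minEnclosingCircle(P))
dx,dy=.6112-.4691,.0218-.1982   # tool-frame move needed
print("move a,b",dx*.9412+dy*.338,dx*.338-dy*.9412)
```

```text
[0.46842379 0.19806382 0.14736919] [-0.16153055 -0.16415658 -2.26610064] 0.31427613592691345
board 0.91 [110.8, 543.1] [0.61118501 0.02440282 0.012     ]
((0.6088138818740845, 0.024242505431175232), 0.057235315442085266)
move a,b 0.07412131999999995 0.21405748
```

View pics/w5.png

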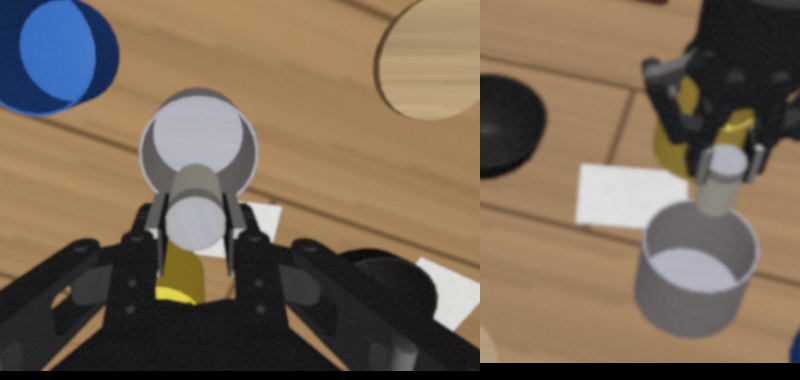

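The shaker hangs upright above the empty canister, which hasn't moved. Now I'll carry it over to the board at about (0.611, 0.022).

Request:
{"op": "move_arm", "data": {
  "targets": [
    [[0,0,0,0.006,0.0175,0,-0.7],[0,0,0,0.01,0.029,0,-0.7],[0,0,0,0.012,0.035,0,-0.7],[0,0,0,0.012,0.035,0,-0.7],[0,0,0,0.012,0.035,0,-0.7]]
  ]
}}

```text
time_s: 9.3
tool_pos: [0.5704, 0.0711, 0.148]
tool_rot: [0.985, 0.171, -0.0, 0.0]
contact_force: [-0.3, -0.7, -0.3]
finger_gap: 0.315
finger_force: 29.7
```

Request:
{"op": "move_arm", "data": {
  "targets": [
    [[0,0,0,0.01,0.029,0,-0.7],[0,0,0,0.008,0.0235,0.01,-0.7],[0,0,0,0.004,0.01,0.02,-0.7],[0,0,0,0,0,0.03,-0.7],[0,0,0,0,0,0.02,-0.7]]
  ]
}}

```text
time_s: 9.93
tool_pos: [0.6095, 0.0217, 0.0653]
tool_rot: [0.985, 0.171, -0.002, -0.001]
contact_force: [0.3, 0.3, -1.5]
finger_gap: 0.316
finger_force: 29.7
```

Request:
{"op": "move_arm", "data": {
  "targets": [
    [[0,0,0,0,0,0.01,-0.7],[0,0,0,0,0,0.005,-0.7],[0,0,0,0,0,0,-0.7],[0,0,0,0,0,0,-0.7],[0,0,0,0,0,0,-0.7]]
  ]
}}

```text
time_s: 10.55
tool_pos: [0.6117, 0.0219, 0.0542]
tool_rot: [0.985, 0.172, 0.001, 0.0]
contact_force: [-0.1, -0.3, -0.9]
finger_gap: 0.317
finger_force: 29.7
```

Run:
```python
from h import *
p=optics.read_camera("wrist");o=get_obs();s=optics.read_camera("scene");t=optics.read_camera("top")
print(o["tool_pos"],o["contact_force"],o["finger_gap"])
pos=np.array(o["tool_pos"]);T=wristT(p,o);W=p["pixels"].copy();S=s["pixels"].copy()
for im,c,TT in((W,p,T),(S,s,None)):
    for z,r,xy,col in((.012,.055,(.6112,.0218),(0,0,255)),(pos[2]-.0274,.014,pos[:2],(0,255,0))):
        P=np.array([proj(c,[xy[0]+r*np.cos(a),xy[1]+r*np.sin(a),z],TT) for a in np.linspace(0,6.28,60)])
        cv2.polylines(im,[P.astype(np.int32)],True,col,1)
a=cv2.resize(W[60:400,140:580],(480,371));b=cv2.resize(S[180:320,210:340],(320,345))
c=np.zeros((380,800,3),np.uint8);c[:371,:480]=a;c[:345,480:]=b;cv2.imwrite("pics/w6.png",c)
```

```text
[0.61155542 0.02187327 0.05402872] [-0.95740725  0.42291105 -0.69197553] 0.31639962462655336
```

View pics/w6.png

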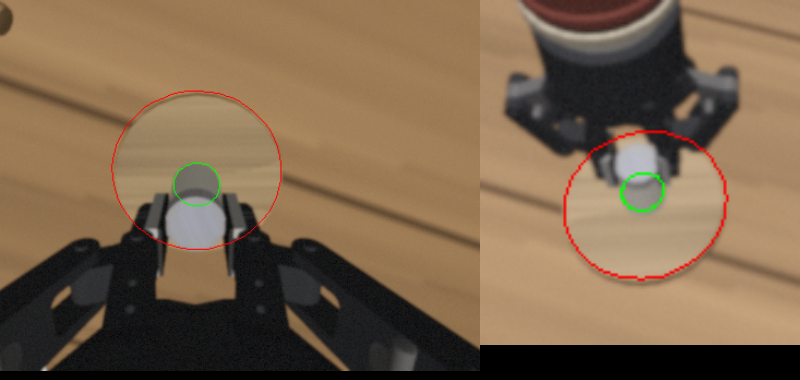

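The red board outline fits in both views. The shaker base (green) sits over the middle of the board, about 15 mm above it. I'll lower it gently, with 1 mm steps near contact.

Request:
{"op": "move_arm", "data": {
  "targets": [
    [[0,0,0,0,0,0.004,-0.7],[0,0,0,0,0,0.004,-0.7],[0,0,0,0,0,0.003,-0.7],[0,0,0,0,0,0.001,-0.7],[0,0,0,0,0,0,-0.7]]
  ]
}}

```text
time_s: 11.32
tool_pos: [0.611, 0.0219, 0.0411]
tool_rot: [0.985, 0.172, -0.0, -0.0]
contact_force: [-0.5, -1.0, -0.9]
finger_gap: 0.315
finger_force: 29.7
```

Request:
{"op": "move_arm", "data": {
  "targets": [
    [[0,0,0,0,0,0.0005,-0.7],[0,0,0,0,0,0.0005,-0.7],[0,0,0,0,0,0.0005,-0.7],[0,0,0,0,0,0,-0.7],[0,0,0,0,0,0,-0.7]]
  ]
}}

```text
time_s: 11.95
tool_pos: [0.6111, 0.0219, 0.0398]
tool_rot: [0.985, 0.172, 0.0, -0.0]
contact_force: [0.1, -0.1, -0.7]
finger_gap: 0.314
finger_force: 29.7
```

Request:
{"op": "move_arm", "data": {
  "targets": [
    [[0,0,0,0,0,0.0004,-0.7],[0,0,0,0,0,0.0003,-0.7],[0,0,0,0,0,0,-0.7],[0,0,0,0,0,0,-0.7],[0,0,0,0,0,0,-0.7]]
  ]
}}

```text
time_s: 12.58
tool_pos: [0.6113, 0.0218, 0.0395]
tool_rot: [0.985, 0.172, 0.0, 0.0]
contact_force: [-1.2, -0.1, 5.3]
finger_gap: 0.311
finger_force: 30.2
```

Contact at 5 N, so it's set down. I'll open slowly and then retreat upwards.

Request:
{"op": "move_arm", "data": {
  "targets": [
    [[0,0,0,0,0,0,-0.36],[0,0,0,0,0,0,-0.33],[0,0,0,0,0,0,-0.25],[0,0,0,0,0,0,-0.1],[0,0,0,0,0,0,0.05]]
  ],
  "grip_force": 20
}}

```text
time_s: 13.2
tool_pos: [0.611, 0.0219, 0.0389]
tool_rot: [0.985, 0.172, -0.0, -0.0]
contact_force: [0.4, -0.5, 0.5]
finger_gap: 0.523
finger_force: 0.0
```

Request:
{"op": "move_arm", "data": {
  "targets": [
    [[0,0,0,0,0,0,0.1],[0,0,0,0,0,-0.005,0.1],[0,0,0,0,0,-0.015,0.1],[0,0,0,0,0,-0.03,0.1],[0,0,0,0,0,-0.03,0.1]]
  ]
}}

```text
time_s: 13.82
tool_pos: [0.6113, 0.0218, 0.1211]
tool_rot: [0.985, 0.172, 0.0, 0.0]
contact_force: [0.6, -0.1, 0.7]
finger_gap: 0.55
finger_force: 0.0
```

Request:
{"op": "move_arm", "data": {
  "targets": [
    [[0,0,0,0,0,-0.03,0.1],[0,0,0,-0.03,0,-0.03,0.1],[0,0,0,-0.03,0,0,0.1],[0,0,0,0,0,0,0.1],[0,0,0,0,0,0,0.1]]
  ]
}}

```text
time_s: 14.45
tool_pos: [0.5553, 0.0016, 0.18]
tool_rot: [0.985, 0.171, 0.001, 0.0]
contact_force: [-0.0, 0.2, -0.3]
finger_gap: 0.55
finger_force: 0.0
```

Run:
```python
from h import *
p=optics.read_camera("wrist");o=get_obs();s=optics.read_camera("scene")
print(o["time_s"],o["tool_pos"],o["contact_force"],o["finger_gap"])
T=wristT(p,o);W=p["pixels"].copy();S=s["pixels"].copy()
for im,c,TT in((W,p,T),(S,s,None)):
    for z,r,col in((.012,.055,(0,0,255)),(.062-.004,.014,(0,255,0))):
        P=np.array([proj(c,[.6112+r*np.cos(a),.0218+r*np.sin(a),z],TT) for a in np.linspace(0,6.28,60)])
        cv2.polylines(im,[P.astype(np.int32)],True,col,1)
a=cv2.resize(W[60:400,140:580],(480,371));b=cv2.resize(S[120:320,150:440],(320,221))
c=np.zeros((380,800,3),np.uint8);c[:371,:480]=a;c[:221,480:]=b;cv2.imwrite("pics/w7.png",c)
```

```text
14.5 [0.55531554 0.00168321 0.17965466] [-0.13655526 -0.19179317  0.49101676] 0.5470090996169081
```

View pics/w7.png

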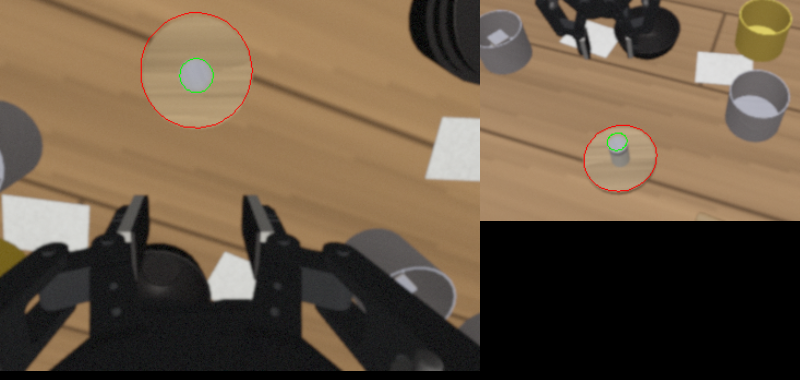

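The shaker stands upright in the middle of the board: its cap fits the green circle in both views. The canister is empty and in place, the pepper shaker is undisturbed, and the gripper is clear.

```bash
python3 -c "
from bench import env
print(env.hand_in())"
```

```text
the job is handed in; nothing more can be done
None
```

The salt shaker is out of its canister and standing upright in the middle of the board; the canister and the pepper shaker are where they were, and I handed the job in at about 14.5 s of the 42 s allowed (no verdict was returned).

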